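# Pin the wheel into a castor fork

## Task

Fit the wheel of the castor held in the vice: slide the wheel into its fork until the bore lines up and the standing axle pin can go down through it, then press the pin home through both cheeks until the spring catch snaps in and its head sits flush on the fork. Feel for the hole and never force the pin against the hub. Leave the other things on the bench where they are.

Things in the scene. Friction and masses are not known exactly. Their poses are not given: they have to be found in the camera images.
- vice: fixed bench vice, jaws 100 mm wide, tops 100 mm above the table; its screw and slide stay below 75 mm. It clamps the plate of a bare-metal castor fork upright. Origin on the table under that plate; x is level, from the fork's mouth to the plate; y level, to the left; z up. The fork reaches 100 mm out of the jaws to -x; axle line upright, 78 mm to -x of the origin.
- fork_floor (a point): on the axle line, upper face of the lower cheek, 105.5 mm above the table; axes as the vice. Two level cheeks, 44 mm wide (y +-22 mm), 4 mm thick, 38 mm apart, end 20 mm to -x of the axle line. Both have a 13.4 mm axle hole; a round bush, 26 mm across and 12 mm high, stands on the upper one round its hole.
- axle_seat (a point): on the axle line, top face of the bush, 159.5 mm above the table: the underside of the pin's head sits here when home. Axes as the vice. A spring catch under the lower cheek holds the pin up with its head 3 to 10 mm above the bush; about 14 N of downward push snaps it past.
- wheel: loose castor wheel, 100 mm across, rubber tread 26 mm wide, hub 44 mm across, 36 mm wide, bore 13.4 mm; 0.28 kg. Lies flat in the fork on the lower cheek, 9 to 14 mm too far out (-x) and up to 7 mm to a side; slides at 1 to 3 N. The rim stands out past the cheeks at the mouth and on both flanks. Origin mid-bore, half way through the hub, 36 mm below axle_seat; z along the bore.
- pin: steel axle pin, 85 g: head 24 mm across, 8 mm thick; shank 12 mm across, 71 mm long, last 5 mm tapered to 8 mm. Stands loose in the bush, tip on the hub, head underside 53 mm above the bush; may lean 7 degrees. Drops by itself to the catch once the bore is within about 2 mm of the axle line. Origin: centre of the head's underside; z along the shank, up.
- spare_wheel: second castor wheel of the same kind, 100 x 36 mm, lying flat on the table beside the vice; not part of the job; origin at the centre of its underside
- old_bolt: old axle bolt, 80 mm long, lying on the table; not part of the job; origin under its middle
- spanner: steel spanner, 180 mm long, lying on the table; not part of the job; origin under its middle
- oil_bottle: small white oil bottle with a red cap, 44 mm across, 115 mm tall, standing near the back of the vice; not part of the job; origin at the centre of its underside
- tape_roll: roll of parcel tape lying flat, 104 mm across, 48 mm high; not part of the job; origin at the centre of its underside
- tape_gun: hand-held tape dispenser, about 230 mm long, 100 mm high; not part of the job; origin under its middle
- cutter: carton knife, 145 mm long, lying on the table; not part of the job; origin under its middle

How it is judged:
By the outcome, as a careful person would: the job done as asked, in the order asked, and still so for the second after the job is handed in, with the robot touching nothing.
It also fails if it takes over 40 s, if anything falls off the work surface, if the arm or the gripper's body presses on something with over 40 N, if the wrist force passes 120 N, or if a joint passes its speed limit or range.

## Robot

A 6-joint arm with a two-finger parallel gripper is mounted at the origin on the work surface. World frame = base frame: x ahead of the robot, y to its left, z up, the work surface at z = 0. Lengths are in m, angles in rad, forces in N, time in s.
With the tool pointing down it reaches from about 0.325 to 0.85 m from the base axis. Payload 15.5 kg.
Tool frame: the origin (TCP) lies midway between the tips of the shut fingers; the grasp point (between the pads) lies 19 mm behind it; x points along the fingers, y is the direction in which the jaws open and shut, and the axes are right-handed (so a half turn about x gives the same grasp; the last joint's range is limited). The gripper opens to 91 mm and grips with 3 to 60 N. Pads are 32 mm wide; open, the fingers measure 118 mm over their backs; the gripper's body (76 mm by 178 mm) begins 60 mm behind the grasp point.
Start: joints at [-1.375, 0.494, 1.345, -0, 1.302, -0.096], TCP at [0.179, -0.599, 0.214] pointing down, gripper open.
Joint ranges: [-2.91, 2.91], [-0.82, 2.16], [0.22, 2.67], [-1.22, 4.37], [0.12, 2.79], [-3.08, 3.08]. Speed limits (rad/s): [1.89, 1.89, 2.57, 3.01, 3.01, 3.01].

## Interface

Orientations are given as a 3x3 rotation matrix whose columns are the frame's x, y, z axes.
In Python, from cell import sensors, viewer, arm, spotter gives the robot as it stands.
- The arm moves only by the shell command python3 -m crank 'ROWS' [FORCE]. ROWS is JSON, a list of rows, each a list of 3 entries, a list of its own where there are three numbers: the shift along the tool's x, y, z in mm, then the turn about the tool's x in rad, then the opening in per cent of the stroke, from 0 (shut) to 100 (fully open). In form: [[[dx, dy, dz], spin, claw], ...]. A call has exactly 8 rows; each row is the pose to reach, as a shift and turn from the pose commanded when the call began, along the tool's axes at that moment; what a row does not reach only later rows make up. A row lasts 1/12 s, in which the tool goes at most 41.7 mm and 7.16 degrees, less where a joint would pass 70% of its speed; a pose out of reach is approached as far as the arm can. A call with a gripper value outside its range is refused whole. The fingers move at their own pace and stop on an object; FORCE is the grip in N (left out, the last holds). Time passes only in rows, so rows that repeat a pose let the fingers close, or fill a call up. It gives the time, the measured TCP pose, the force and the opening at its end, in the units of the state.
- sensors.get_state(): the state, without advancing time (a new reading comes with each control period).
- viewer.get_image(name): name is "scene" or "top"; returns the picture (384x512x3 uint8, red, green, blue); there is no depth.
- viewer.get_calibration(name): a dict with "camera_matrix" (3x3 intrinsics, pixels), "T" (4x4, takes a point from camera to world coordinates). Camera axes: x right, y up, looking along -z (the intrinsics and any distortion apply to the point x, -y, -z); pixel columns grow to the right and rows downward; lengths in m; the calibration is good to about 2 mm. A picture is of the moment at which its call begins. get_calibration takes no time and is no camera call.
- arm.job_done(): hands the job in, once; it reports no verdict.
Trained networks look in the newest picture that a camera, given by its name, has taken for a name from the list of things; names that differ only in an ending like _2 or _b are one class to them, and where a whole thing is asked for, a point or a joint stands for the part that bears it (a point fixed in the world has none). Each returns a list of dicts, best first, with "confidence" (0 to 1); they miss things now and then, are a little off and sometimes report something else, mostly with a low value. They report only what shows in the picture. A call takes as long as a camera call.
- spotter.recognise(name, camera): "centre" ([column, row] in pixels, amid what is visible of it).
- spotter.outline_of(name, camera): "pixels" (384x512 bool, what is visible of it) and "centre" ([column, row] in pixels, amid what is visible of it).
The state is a dict: "time_s": time; "joint_pos": joint angles; "qd": joint speeds; "tau": joint torques, N m; "tool_pos": TCP position; "ee_rot": TCP orientation; "wrist_force": force on the tool from outside, world axes, zero at the start; "torque": the same for the moment, N m; "width": opening from 0.0 (shut) to 1.0 (fully open).
Only numpy, scipy, OpenCV 4.12 (cv2) and the standard library are available. Lean on these libraries where they do the work, as an engineer would, in place of code of your own. Each camera call takes 0.05 s, during which the arm holds its last target. There are 200 camera calls.

## Working session

There is one attempt and no reset: what is moved stays moved. The work goes in short steps, Python scripts to look and compute and a shell command to move; the robot and the scene stay as the last step left them, time stands still between calls to the robot, and variables do not carry over. Pictures are saved under pics/ and viewed, about 8 in all and at most 12, crops included, and the job is handed in when it is done.

```bash
mkdir -p pics; ls; cat > h.py <<'E'
import numpy as np, cv2
from cell import sensors, viewer, arm, spotter
def save(cam,fn,crop=None,scale=1):
    im=viewer.get_image(cam)
    if crop: im=im[crop[1]:crop[3],crop[0]:crop[2]]
    im=cv2.resize(im,None,fx=scale,fy=scale,interpolation=cv2.INTER_CUBIC)
    cv2.imwrite('pics/'+fn,im[:,:,::-1])
def ray(cam,px):
    c=viewer.get_calibration(cam);K=np.array(c['camera_matrix']);T=np.array(c['T'])
    d=np.linalg.inv(K)@[px[0],px[1],1]; d=T[:3,:3]@[d[0],-d[1],-d[2]]
    return T[:3,3],d
def at_z(cam,px,z):
    o,d=ray(cam,px); return o+d*(z-o[2])/d[2]
def proj(cam,p):
    c=viewer.get_calibration(cam);K=np.array(c['camera_matrix']);T=np.array(c['T'])
    q=np.linalg.inv(T)@np.append(p,1); u=K@[q[0],-q[1],-q[2]]; return u[:2]/u[2]
E
python3 - <<'E'
from h import *
np.set_printoptions(precision=4,suppress=True)
a=viewer.get_image('scene');b=viewer.get_image('top')
cv2.imwrite('pics/a.png',a[:,:,::-1]);cv2.imwrite('pics/b.png',b[:,:,::-1])
for c in('scene','top'):
    k=viewer.get_calibration(c);print(c,k.keys(),np.array(k['camera_matrix']).tolist());print(np.array(k['T']))
    for n in('vice','wheel','pin','spare_wheel','oil_bottle'):
        for r in spotter.recognise(n,c)[:3]: print(n,c,r['confidence'],np.round(r['centre'],1))
s=sensors.get_state();print(s['tool_pos'],s['ee_rot'],s['wrist_force'],s['width'],s['time_s'])
E
```

```text
pics
scene dict_keys(['camera_matrix', 'T']) [[352.9500192265664, 0.0, 258.80501044968616], [0.0, 352.9500192265664, 196.1934346766969], [0.0, 0.0, 1.0]]
[[-0.0834 -0.5038  0.8598  1.4968]
 [ 0.9965 -0.0334  0.0771  0.1097]
 [-0.0101  0.8632  0.5048  0.7187]
 [ 0.      0.      0.      1.    ]]
vice scene 0.68 [216.9 229.5]
wheel scene 0.65 [237.7 198.8]
pin scene 0.64 [226.  183.1]
spare_wheel scene 0.95 [263.4 259.9]
oil_bottle scene 0.87 [174.1 233. ]
top dict_keys(['camera_matrix', 'T']) [[391.43362510832765, 0.0, 257.5473578523278], [0.0, 391.43362510832765, 189.3417972347123], [0.0, 0.0, 1.0]]
[[ 0.0246  0.9916 -0.1274  0.3884]
 [-0.9997  0.0232 -0.0125  0.0038]
 [-0.0094  0.1276  0.9918  1.3569]
 [ 0.      0.      0.      1.    ]]
vice top 0.89 [295.5 169.9]
wheel top 0.91 [281.3 201.7]
wheel top 0.52 [398.5 245.4]
spare_wheel top 0.91 [249.9 158.5]
oil_bottle top 0.76 [336.9 173.6]
oil_bottle top 0.3 [247.8 201.7]
[ 0.1792 -0.5988  0.2139] [[-0.      0.2867 -0.958 ]
 [ 0.0001 -0.958  -0.2867]
 [-1.     -0.0001 -0.    ]] [ 0.1277 -0.083   0.183 ] 1.0018490465853152 0.6
```

View pics/a.png

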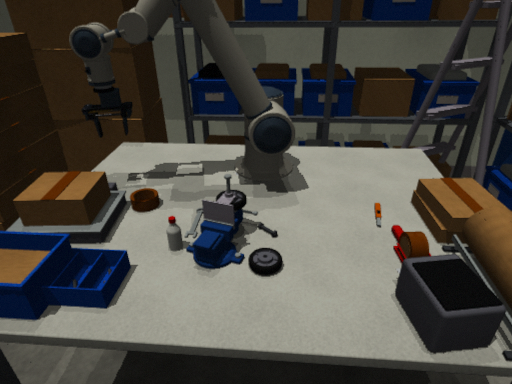

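View pics/b.png

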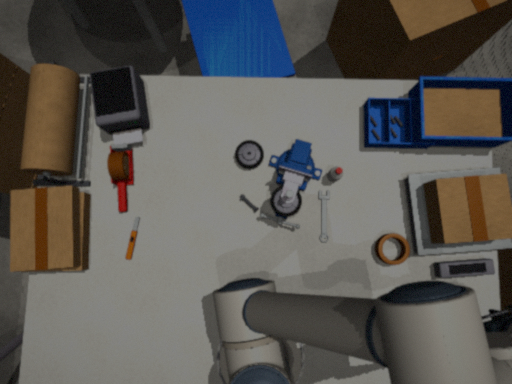

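The scene view shows the pin standing at about (228,178) above the wheel at (236,200), with the vice plate at (218,212). In the top view the vice is at (296,160) and the wheel at (287,200), with the mouth facing the robot. I'll zoom in on both.

```bash
python3 - <<'E'
from h import *
np.set_printoptions(precision=4,suppress=True)
a=cv2.imread('pics/a.png')[155:275,155:305];b=cv2.imread('pics/b.png')[135:235,235:355]
cv2.imwrite('pics/c.png',np.hstack([cv2.resize(a,(500,400),interpolation=3)[:, :400],cv2.resize(b,(480,400),interpolation=3)[:,:400]]))
viewer.get_image('top');viewer.get_image('scene')
for n,c in(('wheel','top'),('pin','top'),('vice','top'),('fork_floor','top'),('axle_seat','top'),('pin','scene'),('wheel','scene')):
    for r in spotter.outline_of(n,c)[:2]:
        m=r['pixels'];y,x=np.nonzero(m);print(n,c,r['confidence'],np.round(r['centre'],1),m.sum(),x.min(),x.max(),y.min(),y.max())
        np.save(f'm_{n}_{c}.npy',m) if r['confidence']>.6 else 0
print('pin head @.2205',at_z('scene',(228,177),.2165), 'wheel top',at_z('top',(287,201),.137))
for z in(.1,.15):print(at_z('top',(294,178),z),at_z('top',(296,160),z))
E
```

```text
wheel top 0.62 [281.5 200.8] 597 269 301 187 216
vice top 0.76 [297.1 172.2] 2016 260 321 139 228
fork_floor top 0.69 [292.8 169.8] 1839 261 321 140 227
axle_seat top 0.82 [292.4 167.8] 1979 261 321 139 227
axle_seat top 0.51 [324.6 214.2] 275 320 329 192 238
pin scene 0.52 [225.8 182.5] 87 224 230 174 193
wheel scene 0.59 [238.5 206.8] 269 218 246 190 210
pin head @.2205 [ 0.5298 -0.0726  0.2165] wheel top [ 0.5105 -0.0738  0.137 ]
[ 0.5897 -0.0978  0.1   ] [ 0.6494 -0.1035  0.1   ]
[ 0.5817 -0.0937  0.15  ] [ 0.639  -0.0993  0.15  ]
```

View pics/c.png

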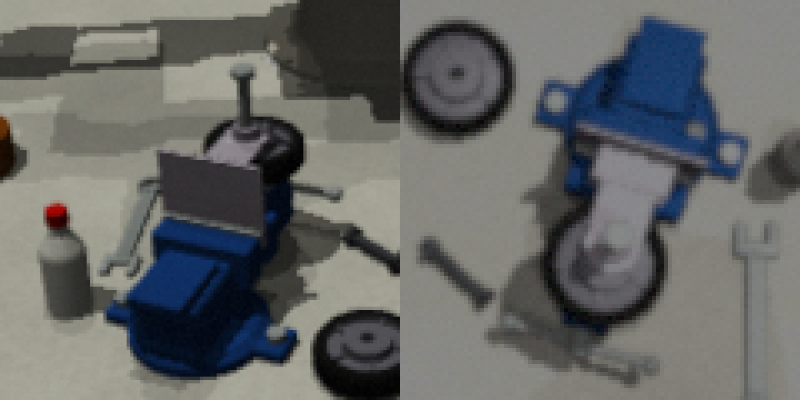

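```bash
cat >> h.py <<'E'
def tri(ps,pt):
    o1,d1=ray('scene',ps);o2,d2=ray('top',pt);d1/=np.linalg.norm(d1);d2/=np.linalg.norm(d2)
    s=np.linalg.lstsq(np.c_[d1,-d2],o2-o1,rcond=None)[0];a=o1+s[0]*d1;b=o2+s[1]*d2
    return (a+b)/2,np.linalg.norm(a-b)
def overlay(fn,ax,yaw,wh=None,S=8):
    c,s=np.cos(yaw),np.sin(yaw);R=np.array([[c,-s],[s,c]])
    W=lambda x,y,z:np.append(R@[x,y]+ax,z)
    t=np.linspace(0,2*np.pi,60);out=[]
    for cam,(u,v) in(('scene',(200,165)),('top',(260,160))):
        im=viewer.get_image(cam)[v:v+60,u:u+50];im=cv2.resize(im,None,fx=S,fy=S,interpolation=cv2.INTER_CUBIC)[:,:,::-1].copy()
        def pl(P,col):
            q=np.array([(proj(cam,p)-[u,v]+.5)*S for p in P]);cv2.polylines(im,[q.astype(int)],False,col,1)
        circ=lambda r,z,o=(0,0):[W(o[0]+r*np.cos(k),o[1]+r*np.sin(k),z) for k in t]
        pl(circ(13,.1595),(0,255,0));pl([W(60,22,.1475),W(-20,22,.1475),W(-20,-22,.1475),W(60,-22,.1475)] if 0 else [W(.06,.022,.1475),W(-.02,.022,.1475),W(-.02,-.022,.1475),W(.06,-.022,.1475)],(0,255,255))
        pl(circ(.013,.1595),(0,255,0));pl([W(0,0,.1595),W(0,0,.2125)],(255,255,0));pl(circ(.012,.2125),(255,255,0));pl(circ(.012,.2205),(255,255,0))
        if wh is not None: pl(circ(.05,.1365,wh),(0,0,255));pl(circ(.05,.1105,wh),(0,0,255))
        out.append(im)
    cv2.imwrite('pics/'+fn,np.hstack(out))
E
sed -i 's/pl(circ(13,.1595),(0,255,0));//' h.py
python3 - <<'E'
from h import *
np.set_printoptions(precision=4,suppress=True)
A,e=tri((203,200),(278.75,166.25));B,f=tri((234.5,209),(314.2,176.2));print(A,e,B,f)
d=B-A;yaw=np.arctan2(-d[1],-d[0])-np.pi/2
print('tri bush',tri((155+243/3.333,155+130/3.333),(288,194.5)))
h=at_z('scene',(155+243/3.333,155+70/3.333),.2185);print('head',h, 'bush', at_z('top',(288,194.5),.1595),'yaw',yaw,[np.degrees(yaw)])
m=np.load('m_wheel_top.npy')
ax=at_z('top',(288,194.5),.1595)[:2];overlay('d.png',ax,np.radians(-16),(-.011,0))
E
```

```text
[ 0.6213 -0.0878  0.1877] 0.08978038893603968 [ 0.585  -0.1028  0.1397] 0.10963617309819228
tri bush (array([ 0.529 , -0.076 ,  0.1548]), np.float64(0.0009535787302654594))
head [ 0.5269 -0.0733  0.2185] bush [ 0.5284 -0.0752  0.1595] yaw -1.1789410961821387 [np.float64(-67.54834910576339)]
```

View pics/d.png

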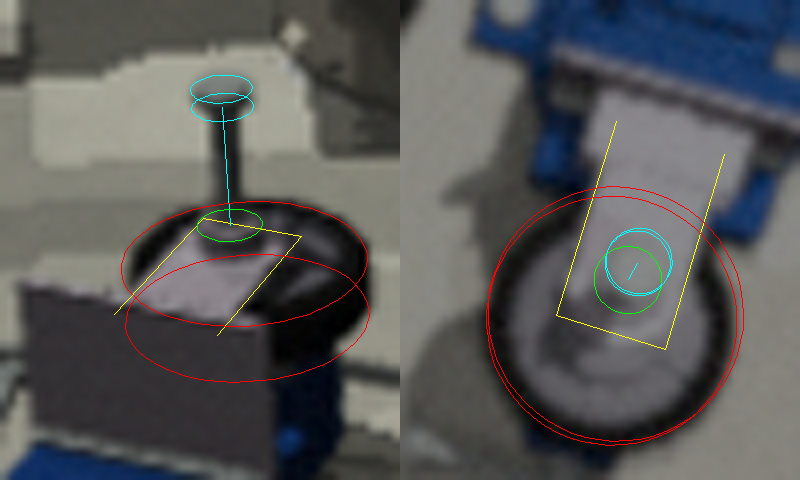

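Scene: the pin matches, but the bush and cheek sit slightly lower-left of the model. Top: the wheel matches to a few px, and the fork edges are faint. I'll redo this with averaged, contrast-stretched images and fix the corner pairing, since left and right are mirrored between the views.

```bash
python3 - <<'E'
from h import *
np.set_printoptions(precision=4,suppress=True)
A,e=tri((234.5,209),(278.75,166.25));B,f=tri((203,200),(314.2,176.2));print(A,e,B,f)
d=A-B;print('yaw',np.degrees(np.arctan2(d[1],d[0])-np.pi/2))
out=[]
for cam,(u,v) in(('scene',(200,165)),('top',(262,162))):
    im=np.mean([viewer.get_image(cam).astype(float) for _ in range(4)],0);np.save('avg_'+cam+'.npy',im)
    im=im[v:v+60,u:u+50];im=np.clip(im.mean(2)*1.0,0,255);lo,hi=np.percentile(im,1),np.percentile(im,99)
    im=np.clip((im-lo)/(hi-lo),0,1)**.7*255
    out.append(cv2.resize(im.astype(np.uint8),None,fx=8,fy=8,interpolation=2))
cv2.imwrite('pics/e.png',np.hstack(out))
E
```

```text
[ 0.6167 -0.0439  0.1549] 0.0028508290521434125 [ 0.5855 -0.1495  0.1638] 0.010518872598329882
yaw -16.46368622470811
```

View pics/e.png

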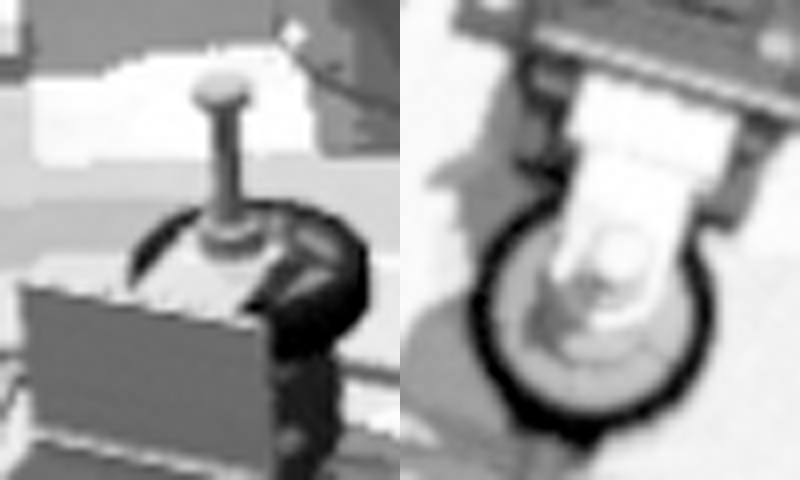

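Now it's clear. Scene: head top at (222,85) and bush at (232,228) in the panel. Top: pin head at (622,255), cheek end near (607,325), wheel circle centre about (593,308) with radius about 122.

```bash
python3 - <<'E'
from h import *
np.set_printoptions(precision=4,suppress=True)
T=lambda X,Y:(262+(X-400)/8-.5,162+Y/8-.5); S=lambda X,Y:(200+X/8-.5,165+Y/8-.5)
print('head top',at_z('top',T(622,255),.2205),'head scene',at_z('scene',S(222,86),.2205))
print('bush scene',at_z('scene',S(232,232),.1595))
print('mouth end',at_z('top',T(607,325),.1475), 'edges', [at_z('top',T(*p),.1475) for p in((568,240),(672,240))])
# wheel fit: dark ring in top
im=np.load('avg_top.npy').mean(2);
print('wheel hand',at_z('top',T(593,308),.13),[at_z('top',T(593+k,308),.13)[1] for k in(-122,122)])
m=(cv2.resize(im[162:222,262:312],None,fx=8,fy=8,interpolation=2)<np.percentile(im[162:222,262:312],14)).astype(np.uint8)
ax=at_z('scene',S(232,232),.1595)[:2]; 
for yaw in(-16,):
    overlay('f.png',np.array([.5275,-.0765]),np.radians(yaw),(-.012,0.0))
E
```

```text
head top [ 0.5246 -0.0748  0.2205] head scene [ 0.5258 -0.0754  0.2205]
bush scene [ 0.5338 -0.0735  0.1595]
mouth end [ 0.506  -0.0744  0.1475] edges [array([ 0.5388, -0.0587,  0.1475]), array([ 0.5397, -0.0991,  0.1475])]
wheel hand [ 0.5142 -0.0699  0.13  ] [np.float64(-0.021946817395477852), np.float64(-0.11784728488797416)]
```

View pics/f.png

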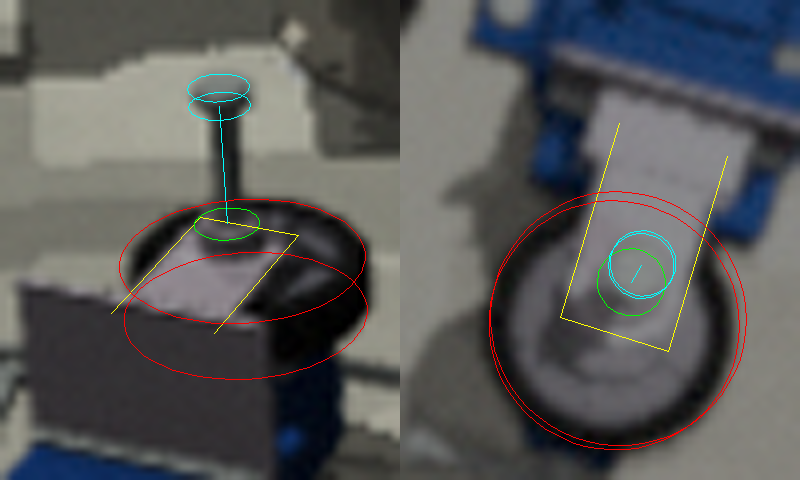

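Estimates: axle about (0.526, -0.075), fork yaw about -16°, wheel centre 14 mm out and 2 mm to +y. All of this agrees with the sizes given. Next I move to a standoff in front of the mouth.

```bash
cat >> h.py <<'E'
a=np.array([np.cos(np.radians(16)),-np.sin(np.radians(16))]);n=np.array([np.sin(np.radians(16)),np.cos(np.radians(16))])
def st():
    s=sensors.get_state();p=np.array(s['tool_pos']);f=np.array(s['wrist_force']);R=np.array(s['ee_rot'])
    q=p[:2]-[.5259,-.0753]
    print('t',round(s['time_s'],2),'local a,n mm',np.round([q@a*1e3,q@n*1e3],1),'z',round(p[2]*1e3,1),'F a,n,z',np.round([f[:2]@a,f[:2]@n,f[2]],1),'yaw err deg',round(np.degrees(np.arctan2(R[1,2],R[0,2]))-164,2),'w',round(s['width']*91,1))
E
python3 -m crank '[[[0,-230,-200],0.57,44],[[0,-230,-200],0.57,44],[[0,-230,-200],0.57,44],[[0,-230,-200],0.57,44],[[0,-230,-200],0.57,44],[[0,-230,-200],0.57,44],[[0,-230,-200],0.57,44],[[0,-230,-200],0.57,44]]' 20; python3 -c "
from h import *;st()"
```

```text
time_s: 2.32
tool_pos: [0.3056, -0.3166, 0.2139]
ee_rot: [[-0.0, -0.274, -0.962], [0.002, -0.962, 0.274], [-1.0, -0.002, 0.001]]
wrist_force: [-1.0, -0.3, -0.1]
width: 0.459
t 2.32 local a,n mm [-145.3 -292.6] z 213.9 F a,n,z [-0.9 -0.5 -0.1] yaw err deg 0.09 w 41.8
```

```bash
python3 -m crank '[[[0,-294,-46],0,44],[[0,-294,-46],0,44],[[0,-294,-46],0,44],[[0,-294,-46],0,44],[[0,-294,-46],0,44],[[0,-294,-46],0,44],[[0,-294,-46],0,44],[[0,-294,-46],0,44]]' >/dev/null; python3 -c "
from h import *;st()"
```

```text
t 2.98 local a,n mm [-98.3   2.1] z 214.2 F a,n,z [-1.3 -0.2 -0.4] yaw err deg 0.23 w 39.7
```

```bash
python3 -m crank '[[[30,0,0],0,44],[[60,0,0],0,44],[[80,0,0],0,44],[[92,0,0],0,44],[[92,0,0],0,44],[[92,0,0],0,44],[[92,0,0],0,44],[[92,0,0],0,44]]' >/dev/null; python3 -c "
from h import *;st();save('scene','g1.png',(200,140,275,215),8);overlay('g.png',np.array([.5259,-.0753]),np.radians(-16),(-.0139,.0018))"
```

```text
t 3.65 local a,n mm [-98.   -3.3] z 122.9 F a,n,z [-0.   0.9 -0.2] yaw err deg -0.01 w 39.8
```

View pics/g.png

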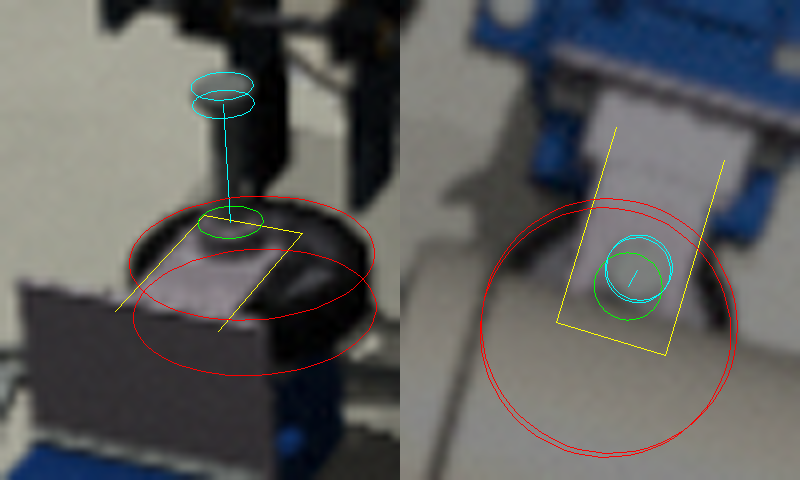

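The gripper is down in front of the mouth and the pin is still standing. The bush is near (232,235) in the panel, so the axle may be 2–3 mm further to +x. Lateral reading is -3.3 mm, so I correct that and creep in.

```bash
python3 -m crank '[[[0,-5,-6],0,44],[[0,-5,-12],0,44],[[0,-5,-16],0,44],[[0,-5,-18],0,44],[[0,-5,-18],0,44],[[0,-5,-18],0,44],[[0,-5,-18],0,44],[[0,-5,-18],0,44]]' >/dev/null; python3 -c "
from h import *;st()"
```

```text
t 4.47 local a,n mm [-81.    1.8] z 121.9 F a,n,z [ 0.3 -0.5 -0.2] yaw err deg -0.0 w 40.0
```

Now push in slowly and watch the force.

```bash
python3 -m crank '[[[0,0,-1],0,44],[[0,0,-2],0,44],[[0,0,-3],0,44],[[0,0,-4],0,44],[[0,0,-5],0,44],[[0,0,-6],0,44],[[0,0,-6],0,44],[[0,0,-6],0,44]]' >/dev/null; python3 -c "
from h import *;st()"
python3 -m crank '[[[0,0,-1],0,44],[[0,0,-2],0,44],[[0,0,-3],0,44],[[0,0,-3.5],0,44],[[0,0,-4],0,44],[[0,0,-4],0,44],[[0,0,-4],0,44],[[0,0,-4],0,44]]' >/dev/null; python3 -c "
from h import *;st()"
```

```text
t 5.13 local a,n mm [-75.1   1.8] z 121.8 F a,n,z [-4.4 -0.1  1.6] yaw err deg 0.01 w 39.9
t 5.8 local a,n mm [-70.5   1.8] z 122.0 F a,n,z [-0.4 -0.1 -0.6] yaw err deg 0.0 w 40.2
```

```bash
python3 -m crank '[[[0,0.3,-1],0,44],[[0,0.6,-2],0,44],[[0,0.9,-3],0,44],[[0,1.2,-4],0,44],[[0,1.5,-5],0,44],[[0,1.5,-5],0,44],[[0,1.5,-5],0,44],[[0,1.5,-5],0,44]]' >/dev/null; python3 -c "
from h import *;st()
out=[]
for cam,(u,v) in(('scene',(200,165)),('top',(262,162))):
    im=np.mean([viewer.get_image(cam).astype(float) for _ in range(2)],0)[v:v+60,u:u+50].mean(2);lo,hi=np.percentile(im,[1,99])
    out.append(cv2.resize((np.clip((im-lo)/(hi-lo),0,1)**.7*255).astype(np.uint8),None,fx=8,fy=8,interpolation=2))
cv2.imwrite('pics/i.png',np.hstack(out))"
```

```text
t 6.47 local a,n mm [-65.6   0.3] z 121.9 F a,n,z [-1.6  0.9  0. ] yaw err deg 0.0 w 40.3
```

View pics/i.png

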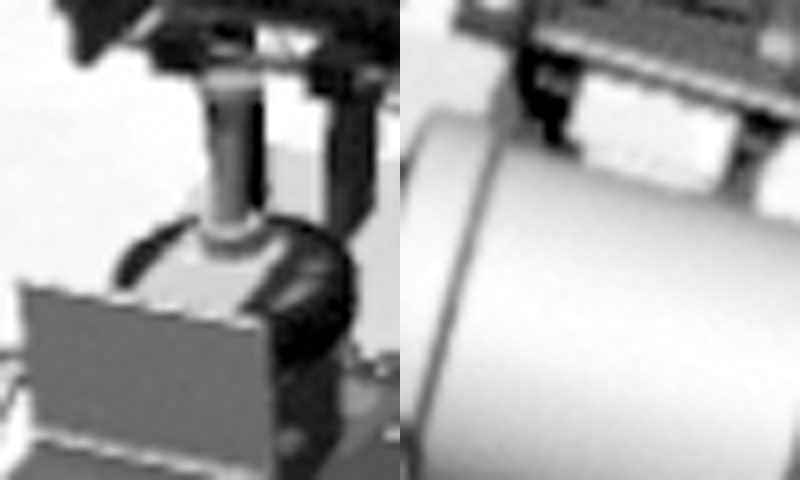

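The pin is still up (head about (225,85) in the panel). The wheel is about 4 mm short. I creep on in 1 mm steps and compare the picture patch around the shank for the drop.

```bash
cat >> h.py <<'E'
def patch():
    im=np.mean([viewer.get_image('scene').astype(float) for _ in range(2)],0)[165:200,218:240]
    try: print('patch diff from last',np.round(np.abs(im-np.load('patch.npy')).mean(2)[5:27,6:14].mean(),1))
    except FileNotFoundError: pass
    np.save('patch.npy',im)
E
python3 -c "
from h import *;patch()"
python3 -m crank '[[[0,0,-0.5],0,44],[[0,0.1,-1],0,44],[[0,0.2,-1.5],0,44],[[0,0.3,-1.5],0,44],[[0,0.3,-1.5],0,44],[[0,0.3,-1.5],0,44],[[0,0.3,-1.5],0,44],[[0,0.3,-1.5],0,44]]' >/dev/null; python3 -c "
from h import *;st();patch()"
python3 -m crank '[[[0,0,-0.5],0,44],[[0,0,-1],0,44],[[0,0,-1],0,44],[[0,0,-1],0,44],[[0,0,-1],0,44],[[0,0,-1],0,44],[[0,0,-1],0,44],[[0,0,-1],0,44]]' >/dev/null; python3 -c "
from h import *;st();patch()"
```

```text
t 7.43 local a,n mm [-64.2   0. ] z 121.9 F a,n,z [-2.5  0.4  0.3] yaw err deg 0.0 w 40.0
patch diff from last 27.5
t 8.2 local a,n mm [-63.3   0. ] z 121.9 F a,n,z [-4.  -0.1  0.1] yaw err deg 0.0 w 40.0
patch diff from last 3.8
```

```bash
python3 -c "
from h import *;save('scene','j.png',(200,155,250,215),8);st()"
```

```text
t 8.35 local a,n mm [-63.3   0. ] z 121.9 F a,n,z [-2.9 -0.3  0.3] yaw err deg 0.0 w 40.3
```

View pics/j.png

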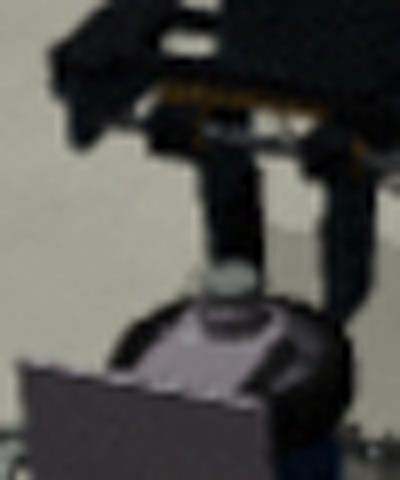

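The pin has dropped onto the catch: its head, at about (231,275) in the crop, sits just above the bush, and pushing force rises slightly. I back off, raise and shut the gripper.

```bash
python3 -m crank '[[[0,0,10],0,44],[[0,0,25],0,44],[[0,0,35],0,44],[[-30,0,35],0,20],[[-60,0,35],0,0],[[-85,0,35],0,0],[[-95,0,35],0,0],[[-95,0,35],0,0]]' >/dev/null;  python3 -c "
from h import *;st()
for z in(.170,.1755):
  q=at_z('scene',(228.4,188.9),z)[:2]-[.5259,-.0753];print(z,q@a*1e3,q@n*1e3)
out=[]
for cam,(u,v) in(('scene',(200,165)),('top',(262,162))):
    im=np.mean([viewer.get_image(cam).astype(float) for _ in range(2)],0)[v:v+60,u:u+50].mean(2);lo,hi=np.percentile(im,[1,99])
    out.append(cv2.resize((np.clip((im-lo)/(hi-lo),0,1)**.7*255).astype(np.uint8),None,fx=8,fy=8,interpolation=2))
cv2.imwrite('pics/k.png',np.hstack(out))"
```

```text
t 9.02 local a,n mm [-97.2   0.1] z 219.3 F a,n,z [-0.6 -0.4  0. ] yaw err deg 0.01 w 9.8
0.17 -3.2521382938915875 -0.6713770650116339
0.1755 5.623923520240519 3.7998034565815844
```

View pics/k.png

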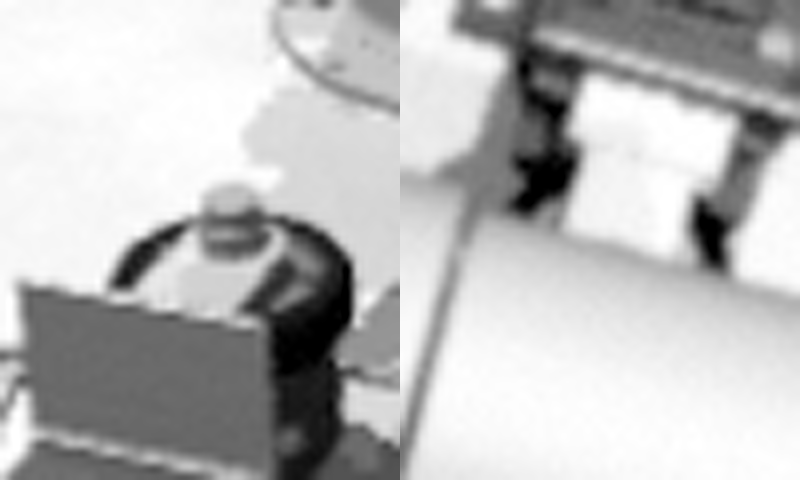

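The pin head, at about (232,200) in the panel, sits low over the bush. The fork stands clear. I move over the axle line.

```bash
python3 -m crank '[[[0,0,-30],0,0],[[0,0,-60],0,0],[[0,0,-85],0,0],[[0,0,-97],0,0],[[0,0,-97],0,0],[[15,0,-97],0,0],[[30,0,-97],0,0],[[36,0,-97],0,0]]' >/dev/null;  python3 -c "
from h import *;st()"
python3 -m crank '[[[1,0,0],0,0],[[2,0,0],0,0],[[3,0,0],0,0],[[4,0,0],0,0],[[5,0,0],0,0],[[5,0,0],0,0],[[5,0,0],0,0],[[5,0,0],0,0]]' >/dev/null;  python3 -c "
from h import *;st()"
```

```text
t 9.88 local a,n mm [-3.3  0. ] z 178.5 F a,n,z [-0.1  0.7 -0.6] yaw err deg 0.0 w 0.7
t 10.55 local a,n mm [-1.2  0. ] z 176.1 F a,n,z [-0.2 -0.4  0.6] yaw err deg 0.0 w 0.4
```

```bash
for i in 1; do python3 -m crank '[[[0.5,0,-1],0,0],[[1,0,-1],0,0],[[1.5,0,-1],0,0],[[2,0,-1],0,0],[[2.5,0,-1],0,0],[[3,0,-1],0,0],[[3,0,-1],0,0],[[3,0,-1],0,0]]' >/dev/null;  python3 -c "
from h import *;st()"; done
python3 -m crank '[[[0.5,0,0],0,0],[[1,0,0],0,0],[[1.5,0,0],0,0],[[2,0,0],0,0],[[2,0,0],0,0],[[2,0,0],0,0],[[2,0,0],0,0],[[2,0,0],0,0]]' >/dev/null;  python3 -c "
from h import *;st()"
```

```text
t 11.22 local a,n mm [-0.3  0. ] z 172.9 F a,n,z [ 0.  -0.1  0.6] yaw err deg 0.0 w 0.5
t 11.88 local a,n mm [-0.3  0. ] z 170.9 F a,n,z [-0.5  0.9 -0.4] yaw err deg 0.0 w 0.3
```

```bash
python3 -m crank '[[[0.3,0,0],0,0],[[0.6,0,0],0,0],[[0.9,0,0],0,0],[[1.2,0,0],0,0],[[1.5,0,0],0,0],[[1.5,0,0],0,0],[[1.5,0,0],0,0],[[1.5,0,0],0,0]]' >/dev/null;  python3 -c "
from h import *;st()"
```

```text
t 12.55 local a,n mm [-0.2  0. ] z 169.4 F a,n,z [0.4 0.4 0.1] yaw err deg 0.0 w 0.6
```

```bash
python3 -m crank '[[[0.3,0,0],0,0],[[0.6,0,0],0,0],[[0.9,0,0],0,0],[[1.2,0,0],0,0],[[1.2,0,0],0,0],[[1.2,0,0],0,0],[[1.2,0,0],0,0],[[1.2,0,0],0,0]]' >/dev/null;  python3 -c "
from h import *;st();save('scene','l.png',(200,155,250,215),10)"
```

```text
t 13.22 local a,n mm [-0.2  0. ] z 168.2 F a,n,z [-0.5  0.1  0.2] yaw err deg 0.0 w 0.3
```

View pics/l.png

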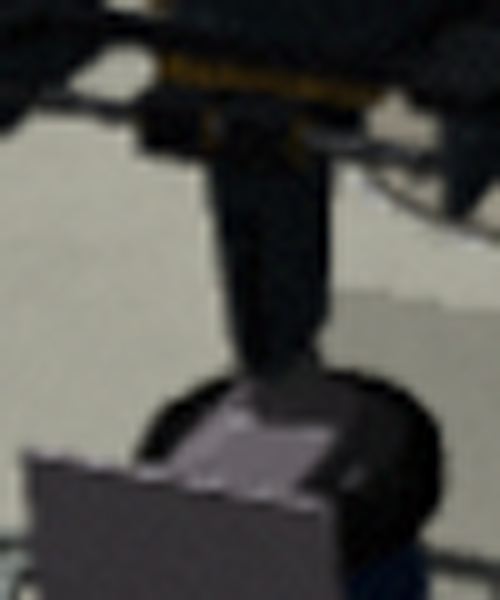

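The view shows the fingers over the head, with only the dark tip (about (275,375)) and the shaded bush visible under it. So the pin either snapped in between readings or the fingers are beside it. I go on gently and feel for the seat at 167.5.

```bash
python3 -m crank '[[[0.2,0,0],0,0],[[0.4,0,0],0,0],[[0.6,0,0],0,0],[[0.8,0,0],0,0],[[1.0,0,0],0,0],[[1.0,0,0],0,0],[[1.0,0,0],0,0],[[1.0,0,0],0,0]]' >/dev/null;  python3 -c "
from h import *;st()
tip=np.append(np.array([.5259,-.0753])+.016*a,.168);print('front tip px',proj('scene',tip),'head top px at seat',proj('scene',[.5259,-.0753,.1675]))"
```

```text
t 13.93 local a,n mm [-0.2  0.1] z 167.7 F a,n,z [-4.  -0.5 10.1] yaw err deg 0.01 w 0.6
front tip px [226.03979563 192.28451766] head top px at seat [228.2008805  190.08522942]
```

Contact at 167.7 mm with 10 N, which is at the home height. I press a little further, past the 14 N catch force, to confirm it seats firmly.

```bash
python3 -m crank '[[[0.2,0,0],0,0],[[0.4,0,0],0,0],[[0.6,0,0],0,0],[[0.8,0,0],0,0],[[0.8,0,0],0,0],[[0.8,0,0],0,0],[[0.8,0,0],0,0],[[0.8,0,0],0,0]]' >/dev/null;  python3 -c "
from h import *;st()"
```

```text
t 14.6 local a,n mm [-0.1  0. ] z 167.7 F a,n,z [-6.7  0.4 23.2] yaw err deg 0.01 w 0.3
```

It stays stiff at 167.7 mm under 23 N, above the catch force, so the pin is home. I lift off, back away and take a last look.

```bash
python3 -m crank '[[[-5,0,0],0,0],[[-25,0,0],0,0],[[-50,0,0],0,0],[[-70,0,20],0,0],[[-80,0,50],0,0],[[-80,0,80],0,0],[[-80,0,100],0,0],[[-80,0,100],0,0]]' >/dev/null; python3 -m crank '[[[0,20,0],0,0],[[0,50,0],0,0],[[0,90,0],0,0],[[0,130,0],0,0],[[0,170,0],0,0],[[0,200,0],0,0],[[0,200,0],0,0],[[0,200,0],0,0]]' >/dev/null; python3 - <<'E'
from h import *
st();out=[]
ax=np.array([.5259,-.0753])
for cam,(u,v) in(('scene',(200,165)),('top',(262,162))):
    im=np.mean([viewer.get_image(cam).astype(float) for _ in range(2)],0)[v:v+60,u:u+50].mean(2);lo,hi=np.percentile(im,[1,99])
    out.append(cv2.resize((np.clip((im-lo)/(hi-lo),0,1)**.7*255).astype(np.uint8),None,fx=8,fy=8,interpolation=2))
    print(cam,'head top home, and 5mm up, panel px',[(proj(cam,np.append(ax,z))-[u-.5,v-.5])*8 for z in(.1675,.1725)])
cv2.imwrite('pics/m.png',np.hstack(out))
E
```

```text
t 15.93 local a,n mm [-100.  -201.5] z 246.3 F a,n,z [0.4 0.1 0. ] yaw err deg -0.17 w 0.4
scene head top home, and 5mm up, panel px [array([229.607044  , 204.68183536]), array([228.9306714 , 193.73726665])]
top head top home, and 5mm up, panel px [array([213.63749272, 268.07161219]), array([214.5344507 , 266.58280726])]
```

View pics/m.png

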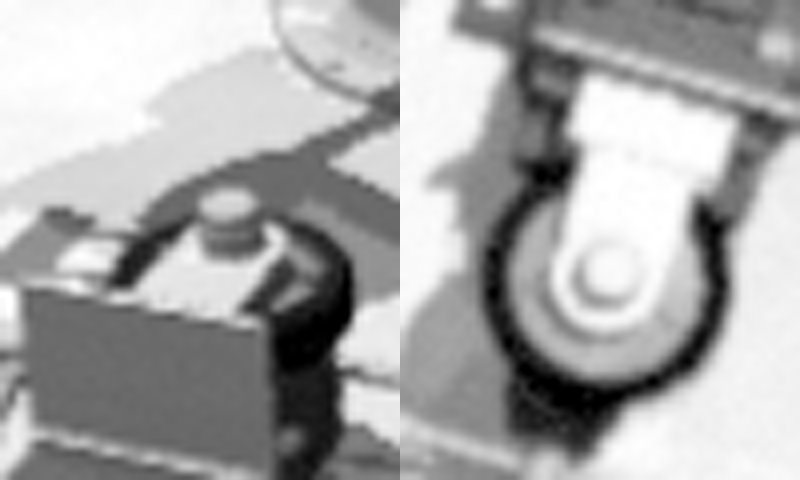

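Last view: the head sits directly on the bush at about (230,207) in the scene panel, close to the predicted home position of (229.6,204.7). From above it is concentric with the fork's round end at (610,272). A numeric check of how far it moved from before to after the press:

```bash
python3 -c "
from h import *
for f in('k','m'):
    p=cv2.imread(f'pics/{f}.png',0)[160:280,220:240].mean(1);print(f,p[::4].astype(int))
import sys
arm.job_done() if 0 else None"
```

```text
k [252 252 253 251 247 234 213 195 191 192 194 190 183 158 112  81  91 118
 141 144 116  89  86 101 121 153 186 211 213 207]
m [169 136 116 105 100 109 126 156 188 213 216 210 209 195 173 143 116 101
 109 116 105  95  90 102 125 162 199 226 230 226]
```

```bash
python3 -c "
from h import *;st();print(arm.job_done())"
```

```text
t 16.13 local a,n mm [-100.2 -199.1] z 246.4 F a,n,z [-0.7 -0.7  0.3] yaw err deg 0.07 w 0.5
the job is handed in; nothing more can be done
None
```

The wheel is fitted and the pin is pressed home; I handed the job in at 16.1 s of the 40 s allowed.

- **Wheel:** I pushed it in along the fork with the part-open fingers at up to about 4 N. The pin dropped by itself when the bore was within about 2 mm of the axle line.
- **Pin:** I pressed the head down in small steps with the shut fingers. It stopped firm at 167.7 mm under 23 N, against 167.5 mm for a flush head and 14 N for the catch.
- **Last pictures:** The head had moved down about 3 mm during the press. It sits on the bush and is concentric with the fork's end. The arm was clear, and I did not touch the other things on the bench.

**Not directly confirmed:** I never saw the catch's force peak, because force was only read at the end of each move. I infer that the catch snapped in from the firm stop at the seat height and the pictures before and after. My first position estimates for the bush differed by a few millimetres between the two cameras; the pin dropping and the firm seat settled that.

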